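# Start up the cap-airbrushing bench

## Task

Start up the airbrush bench in this order: first switch on the mains by pressing the raised far half of the rocker on the aluminium box until it is fully over, then push the wide key of the white extraction fan fully in, then push the large round button on the grey compressor box fully in. Leave the narrow keys and the small round button alone, pick nothing up, and leave everything lying about the bench where it is.

Things in the scene. Friction and masses are not known exactly. Their poses are not given: they have to be found in the camera images.
- mains_box: Mains switch box, fixed: plain aluminium block, 120 (its x) x 110 (its y) x 50 mm high, with one V-shaped black rocker in a white frame and a small glass jar on top. Origin: centre of its underside; x points away from its front, which faces roughly the robot (turned up to 0.4 rad), y to its left, z up. The rocker's pivot lies at x -15, y -20, z 60 mm, along y.
- mains_rocker (a joint): Angle of the rocker (rad): 0 = off (near half level, far half sloping up), 0.40 = fully on (far half level, its face 60 mm above the table, near half sloping up). Each half is 28 mm long (box x) and 26 mm wide. Stays where it is left; about 3 N near its end moves it.
- rocker_pad (a point): Point on the face of the rocker's far half, 18 mm from the pivot: where to press. It moves with the rocker: about 67 mm above the table when off, 60 mm when fully on.
- fan_box: Extraction fan, fixed: low white box, 130 x 130 x 45 mm high, round spiral grille on top, row of three grey push keys along its front edge. Origin: centre of its underside; axes as for the mains box.
- key_wide (a joint): How far the wide key is pushed in (m), 0 = out, 0.008 = fully in. Moves straight down at about 3 N and stays where it is left.
- key_wide_top (a point): Centre of the top face of the wide key (26 mm in box x, 40 mm in box y), the leftmost seen from the robot; 60 mm above the table when out, 52 mm when fully in.
- key_narrow_a (a joint): How far the middle, narrow key is pushed in (m): leave it. 26 x 18 mm; its nearer edge is 15 mm from the wide key.
- key_narrow_b (a joint): How far the right-hand narrow key is pushed in (m): leave it. 26 x 18 mm.
- air_box: Compressor control box, fixed: grey-painted block, 110 (x) x 120 (y) x 55 mm high, with a round gauge (42 mm across, 10 mm high) and two round black push buttons on top. Origin: centre of its underside; axes as for the mains box.
- start_button (a joint): How far the large button is pushed in (m), 0 = out, 0.008 = fully in. Moves straight down at about 3 N and stays where it is left.
- start_button_top (a point): Centre of the top face of the large round button, 38 mm across; 70 mm above the table when out, 62 mm when fully in.
- drain_button (a joint): How far the small round button (18 mm across, 60 mm to the left of the large one) is pushed in (m): leave it.
- deck_jar: Bystander, loose, to be left alone: small closed glass jar, 28 mm across, 36 mm tall, standing on top of the mains box. Origin: underside.
- paint_bottle: Bystander, loose, to be left alone: closed paint bottle, 32 mm across, 65 mm tall, standing on the table between two boxes. Origin: underside.
- mixing_cup: Bystander, loose, to be left alone: small open steel cup, 32 mm across, 35 mm tall, standing on the table between two boxes. Origin: underside.
- tape_roll: Bystander, loose, to be left alone: roll of paper tape, 60 mm across, 18 mm high, lying flat in front of the fan box. Origin: underside.
- airbrush: Bystander, loose, to be left alone: steel airbrush, 130 mm long, 18 mm thick, lying beyond the boxes. Origin: underside.
- screwdriver: Bystander, loose, to be left alone: screwdriver lying beyond the boxes. Origin: underside.
- brush: Bystander, loose, to be left alone: brush lying beyond the boxes. Origin: underside.

How it is judged:
By the outcome, as a careful person would: the job done as asked, in the order asked, and still so for the second after the job is handed in, with the robot touching nothing.
It also fails if it takes over 58 s, if anything falls off the work surface, if the arm or the gripper's body presses on something with over 40 N, if the wrist force passes 120 N, or if a joint passes its speed limit or range.

## Robot

A 6-joint arm with a two-finger parallel gripper is mounted at the origin on the work surface. World frame = base frame: x ahead of the robot, y to its left, z up, the work surface at z = 0. Lengths are in m, angles in rad, forces in N, time in s.
With the tool pointing down it reaches from about 0.35 to 0.775 m from the base axis. Payload 5.5 kg.
Tool frame: the origin (TCP) lies on the centre line of the jaws, within the pads' length; the fingertips stand 11 mm ahead of it and the grasp point (between the pads) lies 8 mm behind it (env.tip_extent is the distance from the TCP to the fingertips, in m); z points along the fingers, y is the line along which they close (so a half turn about z gives the same grasp; the last joint's range is limited). The gripper opens to 85 mm and grips with 20 to 120 N. Pads are 22 mm wide; open, the fingers measure 114 mm over their backs; the gripper's body (76 mm by 85 mm) begins 54 mm behind the grasp point. The pads swing forward as they close: fully open they stand 13 mm farther back than shut.
Start: joints at [1.099, 0.313, 0.046, 1.304, 0, 1.431], TCP at [0.187, 0.544, 0.212] pointing down, gripper open.
Joint ranges: [-2.76, 2.76], [-0.86, 1.69], [-1.03, 1.26], [-2.2, 2.34], [-1.47, 1.5], [-3.14, 3.14]. Speed limits (rad/s): [2.57, 2.57, 3.14, 3.14, 3.14, 3.14].

## Interface

Orientations are given as a unit quaternion [w, x, y, z].
In Python, from workcell import env gives the robot as it stands.
- The arm moves only by the shell command python3 -m jog 'ROWS' [FORCE]. ROWS is JSON, a list of rows, each a list of 5 numbers: the gripper's target within -1 to 1 (shut at 1, half-way at 0, fully open at -1), then the shift along the tool's x, y, z in m, then the turn about the tool's z in degrees. In form: [[fingers, tx, ty, tz, turn], ...]. A call has 1 to 5 rows; each row shifts and turns the commanded pose from where the row before left it, along the tool's axes as they then stand; what a row does not reach is not made up. A row lasts 1/12 s, in which the tool goes at most 41.7 mm and 7.16 degrees, less where a joint would pass 70% of its speed; a pose out of reach is approached as far as the arm can. A call is refused whole if a number of a shift passes 0.0417 or a number of a turn 7.16, either way. A call with a gripper value outside its range is refused whole. The fingers move at their own pace and stop on an object; FORCE is the grip in N (left out, the last holds). Time passes only in rows, so rows that do not move let the fingers close. It gives the time, the measured TCP pose, the force, the opening and the grip force at its end, in the units of the state.
- env.get_state(): the state, without advancing time (a new reading comes with each control period).
- env.read_camera(name): name is "scene" or "side" or "wrist"; returns a dict with "img" (384x512x3 uint8, red, green, blue), "fov_y" (degrees; the focal length in pixels is half the picture's height over the tangent of half this angle, whatever the lens; pixels are square), "cx", "cy" (the principal point, pixels), "T" (4x4, takes a point from camera to world coordinates). Camera axes: x right, y up, looking along -z (the intrinsics and any distortion apply to the point x, -y, -z); pixel columns grow to the right and rows downward; lengths in m; the calibration is good to about 2 mm. A picture is of the moment at which its call begins. There is no depth.
- env.hand_in(): hands the job in; it is judged then, once.
The state is a dict: "clock": time; "joint_pos": joint angles; "qvel": joint speeds; "tau": joint torques, N m; "tcp_pos": TCP position; "orientation": TCP orientation; "wrist_force": force on the tool from outside, world axes, zero at the start; "ft_torque": the same for the moment, N m; "finger_gap": finger opening in m; "grip_force": force on a finger pad.
Only numpy, scipy, OpenCV 4.12 (cv2) and the standard library are available. Lean on these libraries where they do the work, as an engineer would, in place of code of your own. Each camera call takes 0.05 s, during which the arm holds its last target. There are 200 camera calls.

## Working session

There is one attempt and no reset: what is moved stays moved. The work goes in short steps, Python scripts to look and compute and a shell command to move; the robot and the scene stay as the last step left them, time stands still between calls to the robot, and variables do not carry over. Pictures are saved under pics/ and viewed, at most 10 in all, crops included, and the job is handed in when it is done.

```bash
mkdir -p pics; ls
python3 - <<'E'
from workcell import env
import cv2,numpy as np
for n in ["scene","side","wrist"]:
    c=env.read_camera(n); cv2.imwrite(f"pics/{n}0.png",c["img"][:,:,::-1])
    print(n,c.keys(),c["fov_y"],c["cx"],c["cy"],np.round(c["T"],4).tolist())
s=env.get_state();print(s)
E
```

```text
pics
scene dict_keys(['img', 'fov_y', 'cx', 'cy', 'T']) 43.274620604200216 261.77372733835097 180.95561541170724 [[0.8329, -0.4662, 0.2982, 0.9584], [0.5532, 0.6875, -0.4704, -0.6076], [0.0143, 0.5568, 0.8305, 1.1584], [0.0, 0.0, 0.0, 1.0]]
side dict_keys(['img', 'fov_y', 'cx', 'cy', 'T']) 53.372248968686606 255.5738089178763 184.5733552371294 [[0.9188, 0.267, -0.2906, 0.3416], [-0.3947, 0.6273, -0.6714, -0.5667], [0.003, 0.7316, 0.6818, 0.6375], [0.0, 0.0, 0.0, 1.0]]
wrist dict_keys(['img', 'fov_y', 'cx', 'cy', 'T']) 61.04272276668078 258.5833932131651 194.2942512056795 [[0.3247, -0.9095, -0.2595, 0.1222], [0.9458, 0.3119, 0.0901, 0.5663], [-0.001, -0.2747, 0.9615, 0.374], [0.0, 0.0, 0.0, 1.0]]
{'clock': 0.15, 'joint_pos': array([ 1.09937820e+00,  3.13857215e-01,  4.52361525e-02,  1.30360116e+00,
       -1.47256034e-05,  1.43121595e+00]), 'qvel': array([-0.00137056, -0.00079223,  0.00407331, -0.00029707,  0.00060689,
       -0.0001588 ]), 'tau': array([ 1.47220369e-03, -4.81067240e+01,  2.98814785e+01,  1.39582489e-02,
       -9.74752106e-05,  1.88276445e-06]), 'tcp_pos': array([0.18713772, 0.5432586 , 0.2112955 ]), 'orientation': array([-2.07410540e-04,  1.65158609e-01,  9.86266762e-01, -6.82149267e-04]), 'wrist_force': array([1.09302424, 0.04624119, 0.20367767]), 'ft_torque': array([-0.0048318 ,  0.06125371, -0.00614635]), 'grip_force': 0.0, 'finger_gap': 0.08529184726884721}
```

View pics/scene0.png

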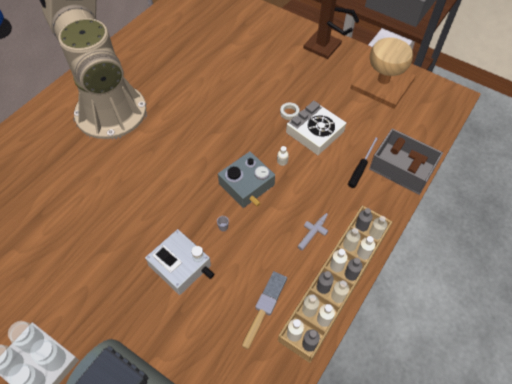

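View pics/side0.png

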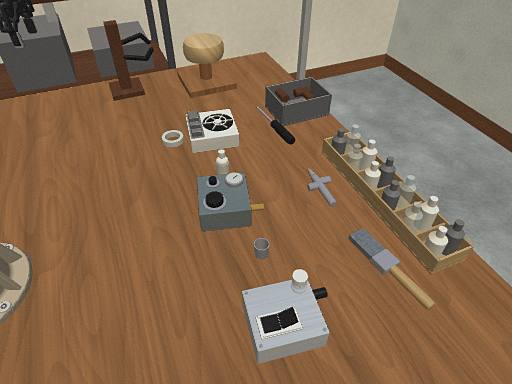

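The scene view shows the aluminium box at about (178,260), the grey box at (247,178) and the fan at (316,127). The side view has them at (285,318), (224,200) and (213,130). I'll make one enlarged composite.

Run:
```python
import cv2,numpy as np
a=cv2.imread("pics/scene0.png");b=cv2.imread("pics/side0.png")
def crop(im,x,y,w=66,h=75):
    c=cv2.resize(im[y:y+h,x:x+w],None,fx=4,fy=4,interpolation=cv2.INTER_CUBIC)
    for k in range(0,w,10):
        cv2.line(c,(k*4,0),(k*4,6),(0,0,255),1); cv2.putText(c,str(x+k),(k*4,16),0,.33,(0,255,255),1)
    for k in range(0,h,10):
        cv2.line(c,(0,k*4),(6,k*4),(0,0,255),1); cv2.putText(c,str(y+k),(7,k*4+4),0,.33,(0,255,255),1)
    return c
top=np.hstack([crop(a,145,225),crop(a,214,145),crop(a,284,95)])
bot=np.hstack([crop(b,245,280),crop(b,192,165),crop(b,180,95)])
cv2.imwrite("pics/comp.png",np.vstack([top,bot]))
```

```text
(no output)
```

View pics/comp.png

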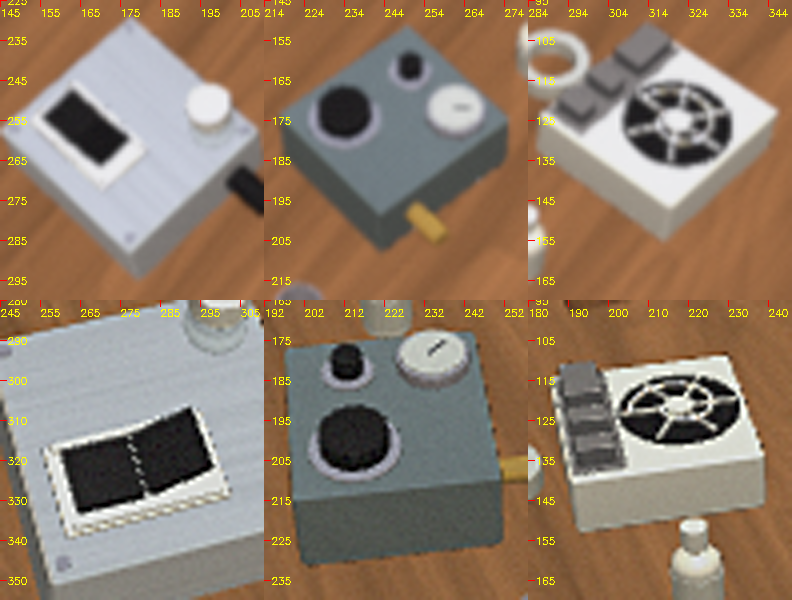

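The composite gives scene/side pixel positions for the rocker, buttons, keys and box corners, so I'll back-project these onto their known heights.

```bash
cat > h.py <<'E'
import numpy as np
from workcell import env
def ray(c,u,v):
    f=192/np.tan(np.radians(c["fov_y"])/2)
    d=np.array([(u-c["cx"])/f,-(v-c["cy"])/f,-1]); T=np.array(c["T"])
    return T[:3,3],T[:3,:3]@d
def onz(c,u,v,z):
    o,d=ray(c,u,v); return o+d*(z-o[2])/d[2]
def proj(c,p):
    f=192/np.tan(np.radians(c["fov_y"])/2); T=np.array(c["T"])
    q=T[:3,:3].T@(np.asarray(p)-T[:3,3]); return [c["cx"]-f*q[0]/q[2], c["cy"]+f*q[1]/q[2]]
E
python3 - <<'E'
from h import *
S=env.read_camera("scene");D=env.read_camera("side")
P={ "pad":(.067,(171.5,260.5),(290.1,316.9)),
"start":(.070,(234,172.7),(214,198.5)),
"drain":(.070,(250.3,161),(212.7,179.5)),
"gauge":(.065,(262.2,171.5),(234,178)),
"wide":(.06,(313.2,106.3),(193.7,114)),
"narA":(.06,(303.5,114),(195.5,123)),
"narB":(.06,(296,120.5),(197,131)),
"grille":(.046,(321.7,125.5),(218,116.8)),
"mL":(.05,(146.2,257),None),"mT":(.05,(177.5,229.5),None),"mR":(.05,(209.3,257),None),"mB":(.05,(178.7,287.5),None),
"aL":(.055,(219,175),None),"aT":(.055,(249,152),None),"aR":(.055,(274.5,175),None),"aB":(.055,(243,197.5),None),
"fT":(.045,(316,101),None),"fR":(.045,(346,123.5),None),"fB":(.045,(319,147.5),None),"fL":(.045,(287.5,125.5),None),
"jarlid":(.086,(197,250.5),None)}
for k,(z,a,b) in P.items():
    print(k,np.round(onz(S,*a,z)[:2],3),np.round(onz(D,*b,z)[:2],3) if b else "")
E
```

```text
pad [ 0.514 -0.308] [ 0.513 -0.311]
start [ 0.49  -0.011] [ 0.486 -0.013]
drain [0.504 0.047] [0.503 0.044]
gauge [0.549 0.038] [0.55  0.036]
wide [0.542 0.331] [0.543 0.332]
narA [0.534 0.288] [0.535 0.287]
narB [0.528 0.253] [0.528 0.25 ]
grille [0.597 0.291] [0.607 0.313]
mL [ 0.449 -0.331] 
mT [ 0.464 -0.227] 
mR [ 0.578 -0.243] 
mB [ 0.566 -0.348] 
aL [ 0.453 -0.033] 
aT [0.477 0.08 ] 
aR [0.58  0.054] 
aB [ 0.55  -0.055] 
fT [0.533 0.368] 
fR [0.654 0.34 ] 
fB [0.632 0.214] 
fL [0.512 0.233] 
jarlid [ 0.556 -0.258]
```

The two views agree within about 3 mm, and the 60 mm and 44 mm spacings check out. Targets are pad (0.513,-0.309), wide key (0.5425,0.331) and start button (0.488,-0.012), with box yaws of about -0.14, -0.18 and -0.235. Next I shut the fingers, align with the mains box and travel there at height.

```bash
python3 -m jog '[[1,0,0,0,-5.5],[1,0,0,0,-5.5],[1,-0.036,-0.02,0,0],[1,-0.036,-0.02,0,0],[1,-0.036,-0.02,0,0]]' 30
python3 -m jog '[[1,-0.036,-0.02,0,0],[1,-0.036,-0.02,0,0],[1,-0.036,-0.02,0,0],[1,-0.036,-0.02,0,0],[1,-0.036,-0.02,0,0]]'
python3 -m jog '[[1,-0.036,-0.02,0,0],[1,-0.036,-0.02,0,0],[1,-0.006,-0.04,0,0],[1,-0.006,-0.04,0,0],[1,-0.006,-0.04,0,0]]'
python3 -m jog '[[1,-0.006,-0.04,0,0],[1,-0.006,-0.04,0,0],[1,-0.006,-0.04,0,0],[1,-0.006,-0.04,0,0],[1,-0.006,-0.04,0,0]]'
python3 -m jog '[[1,-0.006,-0.04,0,0],[1,-0.006,-0.04,0,0],[1,-0.006,-0.04,0,0],[1,-0.006,-0.04,0,0],[1,0,0,0,0]]'
```

```text
clock: 0.67
tcp_pos: [0.2862, 0.4686, 0.2118]
orientation: [0.0, 0.068, 0.998, -0.0]
wrist_force: [0.3, 1.1, 0.8]
finger_gap: 0.0256
grip_force: 0.0
clock: 1.08
tcp_pos: [0.4515, 0.3436, 0.2121]
orientation: [0.0, 0.07, 0.998, 0.0]
wrist_force: [0.1, 0.5, 0.2]
finger_gap: 0.0
grip_force: 0.0
clock: 1.5
tcp_pos: [0.5172, 0.1722, 0.2111]
orientation: [-0.001, 0.07, 0.998, -0.0]
wrist_force: [0.7, 0.3, 0.0]
finger_gap: 0.0001
grip_force: 0.0
clock: 1.92
tcp_pos: [0.5185, -0.03, 0.2121]
orientation: [0.0, 0.07, 0.998, 0.0]
wrist_force: [0.8, -0.4, -0.6]
finger_gap: -0.0001
grip_force: 0.0
clock: 2.33
tcp_pos: [0.5205, -0.1969, 0.2115]
orientation: [0.0, 0.073, 0.997, -0.001]
wrist_force: [0.8, 0.5, 0.6]
finger_gap: -0.0
grip_force: 0.0
```

```bash
python3 -m jog '[[1,-0.003,-0.038,0,0],[1,-0.003,-0.038,0,0],[1,-0.002,-0.036,0,0],[1,0,0,0.035,0],[1,0,0,0.035,0]]'
python3 -m jog '[[1,0,0,0,0]]'
python3 - <<'E'
from h import *
import cv2
W=env.read_camera("wrist");cv2.imwrite("pics/w1.png",W["img"][:,:,::-1])
D=env.read_camera("side")["img"][190:380,190:400,::-1]
cv2.imwrite("pics/w1.png",np.hstack([W["img"][:,:,::-1],cv2.copyMakeBorder(cv2.resize(D,(288,260),interpolation=2),0,124,0,0,0)]))
p=env.get_state()["tcp_pos"];print(p,"tip proj",proj(W,p+[0,0,-.011]))
print("pad est proj",proj(W,[.513,-.309,.067]))
E
```

```text
clock: 2.75
tcp_pos: [0.5142, -0.3057, 0.1432]
orientation: [0.003, 0.072, 0.997, -0.002]
wrist_force: [0.7, 0.2, -0.2]
finger_gap: -0.0
grip_force: 0.0
clock: 2.83
tcp_pos: [0.5085, -0.2996, 0.1347]
orientation: [-0.005, 0.071, 0.997, 0.004]
wrist_force: [-1.0, 0.5, -1.6]
finger_gap: -0.0001
grip_force: 0.0
[ 0.51152442 -0.30080556  0.1410208 ] tip proj [np.float64(256.25047285624527), np.float64(236.22377187512242)]
pad est proj [np.float64(245.61570799303018), np.float64(206.5600842617942)]
```

View pics/w1.png

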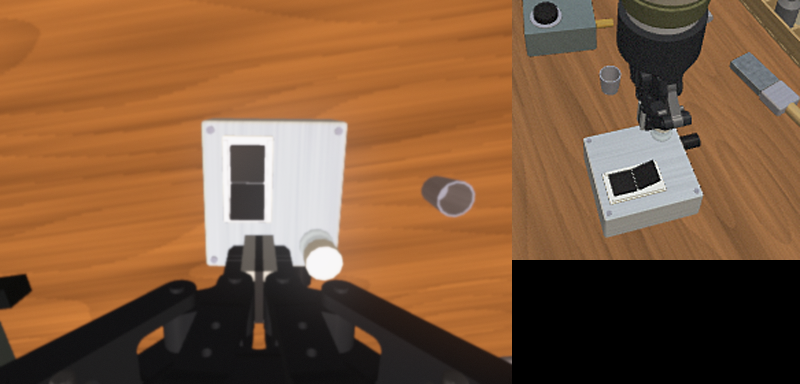

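The wrist view shows the far half of the rocker running from its hinge at (247,184) to (247,219), so the pad is at about (247,206.5). My estimate projects to (245.6,206.6), a 1 mm difference. The box is square with the image and the jar at (320,260) is clear. I'll fine-align and let the arm settle.

```bash
python3 -m jog '[[1,-0.002,-0.006,0,0],[1,0,0,0.02,0],[1,0,0,0.02,0],[1,0,0,0,0],[1,0,0,0,0]]'
python3 -m jog '[[1,0,0,0,0],[1,0,0,0,0],[1,0,0,0,0]]'
```

```text
clock: 3.35
tcp_pos: [0.5145, -0.3083, 0.1035]
orientation: [0.0, 0.07, 0.998, -0.0]
wrist_force: [-0.5, 0.2, 0.9]
finger_gap: 0.0002
grip_force: 0.0
clock: 3.6
tcp_pos: [0.5148, -0.3088, 0.1038]
orientation: [0.001, 0.07, 0.998, -0.001]
wrist_force: [0.3, -0.1, 0.9]
finger_gap: -0.0006
grip_force: 0.0
```

```bash
python3 -m jog '[[1,0.0015,0,0.01,0],[1,0,0,0.01,0],[1,0,0,0.004,0],[1,0,0,0.004,0],[1,0,0,0,0]]'
python3 -m jog '[[1,0,0,0.003,0],[1,0,0,0.002,0],[1,0,0,0,0],[1,0,0,0,0]]'
```

```text
clock: 4.02
tcp_pos: [0.5114, -0.3072, 0.0723]
orientation: [-0.001, 0.07, 0.998, 0.001]
wrist_force: [-0.2, -0.6, 0.5]
finger_gap: -0.0004
grip_force: 0.0
clock: 4.35
tcp_pos: [0.5124, -0.308, 0.069]
orientation: [0.0, 0.07, 0.998, 0.0]
wrist_force: [-0.3, 0.5, -0.6]
finger_gap: -0.0002
grip_force: 0.0
```

```bash
python3 -m jog '[[1,0,0,0.0015,0],[1,0,0,0,0],[1,0,0,0,0]]'
python3 -m jog '[[1,0,0,0.0015,0],[1,0,0,0,0],[1,0,0,0,0]]'
python3 - <<'E'
from h import *
import cv2
D=env.read_camera("side")["img"][260:380,220:350,::-1]
W=env.read_camera("wrist")["img"][100:300,170:370,::-1]
cv2.imwrite("pics/s2.png",np.hstack([cv2.resize(D,(433,400),interpolation=2),cv2.resize(W,(367,400))]))
E
```

```text
clock: 4.6
tcp_pos: [0.5124, -0.3079, 0.0675]
orientation: [0.0, 0.07, 0.998, 0.0]
wrist_force: [0.1, -0.2, 0.5]
finger_gap: -0.0001
grip_force: 0.0
clock: 4.85
tcp_pos: [0.5123, -0.3079, 0.0659]
orientation: [-0.0, 0.07, 0.998, 0.0]
wrist_force: [-0.0, 0.2, -0.7]
finger_gap: 0.0001
grip_force: 0.0
```

View pics/s2.png

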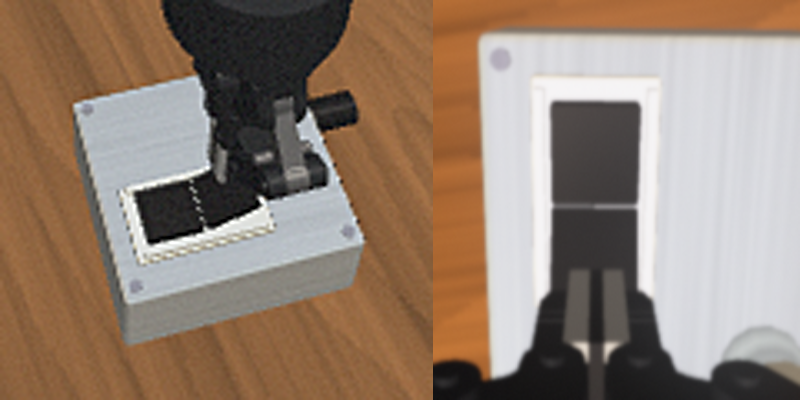

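The rocker still slopes up (side crop, hinge (203,232) to far end (265,200)) and no force shows, so the tip isn't where I assumed. I'll compare the projections.

Run:
```python
from h import *
D=env.read_camera("side");W=env.read_camera("wrist");s=env.get_state();p=s["tcp_pos"]
print(env.tip_extent,p,s["finger_gap"],s["wrist_force"])
for n,q in [("tip",p-[0,0,.011]),("tcp",p),("grasp",p+[0,0,.008]),("body",p+[0,0,.062]),("pad",[.513,-.308,.067]),("padOn",[.513,-.308,.06])]:
    a=proj(D,q);b=proj(W,q);print(n,"side",np.round(a,1),"crop",np.round([(a[0]-220)*3.33,(a[1]-260)*3.33]),"wrist",np.round(b,1),"crop",np.round([(b[0]-170)*1.835+433,(b[1]-100)*2]))
```

```text
0.011 [ 0.51235561 -0.30793211  0.06599187] -8.974628715372286e-05 [ 0.53888145 -0.47527233 -0.44181639]
tip side [288.2 318.9] crop [227. 196.] wrist [257.7 226.6] crop [594. 253.]
tcp side [288.6 315.5] crop [228. 185.] wrist [257.7 234.1] crop [594. 268.]
grasp side [288.9 313. ] crop [230. 177.] wrist [257.7 240.2] crop [594. 280.]
body side [291.2 294.9] crop [237. 116.] wrist [257.3 302.6] crop [593. 405.]
pad side [289.  315.1] crop [230. 183.] wrist [257.7 236. ] crop [594. 272.]
padOn side [288.8 317.3] crop [229. 191.] wrist [257.7 231. ] crop [594. 262.]
```

Run:
```python
from h import *
D=env.read_camera("side")
yaw=-.14;X=np.array([np.cos(yaw),np.sin(yaw),0]);Y=np.array([-np.sin(yaw),np.cos(yaw),0])
P=np.array([.513,-.308,.06])-.0166*X
for a in(0,.2,.4):
    for s,nm in((1,"far"),(-1,"near")):
        t=(.4-a) if s>0 else a
        for w in(-.013,.013):
            q=P+s*.028*np.cos(t)*X+w*Y+[0,0,.028*np.sin(t)]
            r=proj(D,q);print(a,nm,w,np.round([(r[0]-220)*3.33,(r[1]-260)*3.33]))
cv=[proj(D,P+w*Y) for w in(-.013,.013)];print([np.round([(r[0]-220)*3.33,(r[1]-260)*3.33]) for r in cv])
import cv2
i=D["img"][300:355,245:325,::-1]; cv2.imwrite("pics/s3.png",cv2.resize(cv2.convertScaleAbs(i,alpha=1.6,beta=30),(800,550),interpolation=2))
```

```text
0 far -0.013 [258. 199.]
0 far 0.013 [240. 151.]
0 near -0.013 [148. 239.]
0 near 0.013 [133. 189.]
0.2 far -0.013 [260. 204.]
0.2 far 0.013 [242. 156.]
0.2 near -0.013 [150. 233.]
0.2 near 0.013 [134. 183.]
0.4 far -0.013 [260. 209.]
0.4 far 0.013 [242. 161.]
0.4 near -0.013 [153. 227.]
0.4 near 0.013 [138. 177.]
[array([205., 224.]), array([188., 175.])]
```

View pics/s3.png

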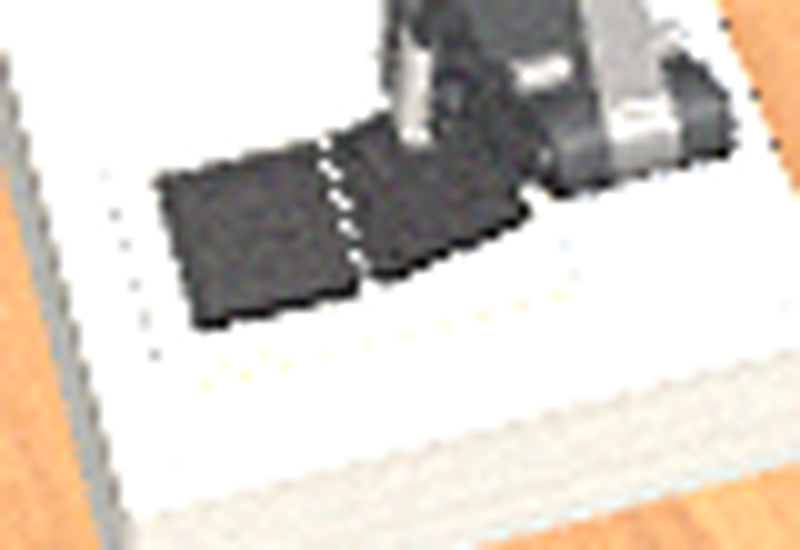

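The rocker is still at 0: its corners match the off prediction. The visible fingertip is about 10 mm higher than the nominal tip, which fits the zero force. I'll go on down in small steps, watching the force.

```bash
for i in 1; do :; done; python3 -m jog '[[1,0,0,0.0015,0],[1,0,0,0,0],[1,0,0,0,0]]'; python3 -m jog '[[1,0,0,0.0015,0],[1,0,0,0,0],[1,0,0,0,0]]';  python3 -m jog '[[1,0,0,0.0015,0],[1,0,0,0,0],[1,0,0,0,0]]'
```

```text
clock: 5.35
tcp_pos: [0.5122, -0.3078, 0.0643]
orientation: [-0.0, 0.07, 0.998, 0.0]
wrist_force: [0.0, 1.0, -0.3]
finger_gap: -0.0001
grip_force: 0.0
clock: 5.6
tcp_pos: [0.5122, -0.3079, 0.0628]
orientation: [-0.0, 0.07, 0.998, 0.0]
wrist_force: [-0.3, -0.0, 0.4]
finger_gap: 0.0004
grip_force: 0.0
clock: 5.85
tcp_pos: [0.5123, -0.3078, 0.0613]
orientation: [-0.0, 0.07, 0.998, 0.0]
wrist_force: [0.7, -1.0, 0.3]
finger_gap: 0.0001
grip_force: 0.0
```

Run:
```python
from h import *
import cv2
S=env.read_camera("scene");D=env.read_camera("side");p=env.get_state()["tcp_pos"]
def cr(c,x,y,w,h,k,al):
    return cv2.resize(cv2.convertScaleAbs(c["img"][y:y+h,x:x+w,::-1],alpha=al,beta=25),(w*k,h*k),interpolation=2)
cv2.imwrite("pics/s4.png",np.hstack([cr(D,255,265,66,100,6,1.3),cr(S,140,200,66,100,6,1.3)]))
for z in(0,.011,-.01,-.05): print(z,np.round(proj(D,p-[0,0,z]),1),np.round(proj(S,p-[0,0,z]),1))
```

```text
0 [288.4 316.9] [171.3 261.3]
0.011 [288.  320.3] [172.  263.2]
-0.01 [288.8 313.8] [170.7 259.6]
-0.05 [290.4 300.7] [168.3 252.4]
```

View pics/s4.png

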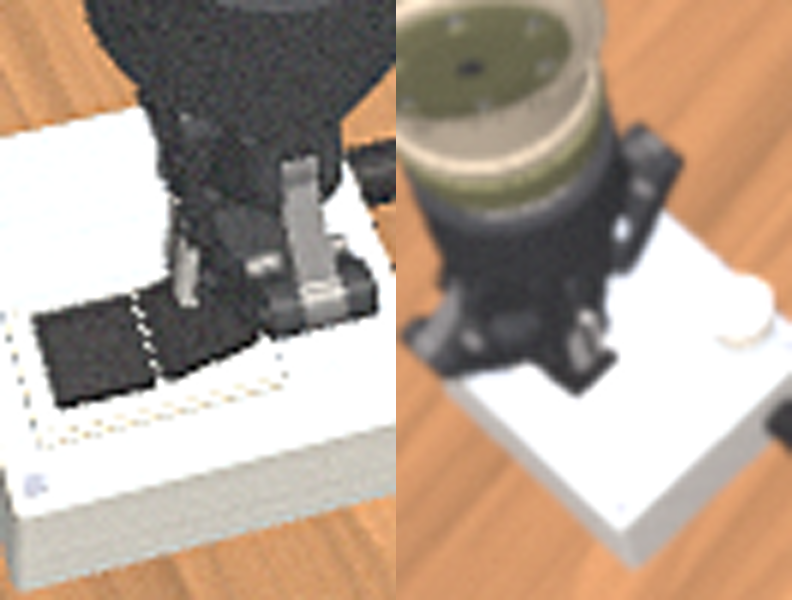

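Run:
```python
from h import *
W=env.read_camera("wrist");D=env.read_camera("side");p=env.get_state()["tcp_pos"]
X=np.array([-.99,.14,0])
for e in(0,.011):
  for t in(.011,.005,0,-.005,-.01,-.015,-.02):
    q=p+e*X-[0,0,t]; print(e,t,np.round(proj(W,q),1),np.round(proj(D,q),1))
w=np.array(W["T"])[:3,3]-p;print("cam rel tcp",w, "in tool",w@X,w@[.14,.99,0],-w[2])
import cv2
i=cv2.imread("pics/w1.png")[200:300,200:350];j=W["img"][200:300,200:350,::-1]
cv2.imwrite("pics/w5.png",np.vstack([cv2.resize(k,(450,300),interpolation=2) for k in(i,j)]))
```

```text
0 0.011 [257.7 226.6] [288.  320.3]
0 0.005 [257.7 230.6] [288.3 318.5]
0 0 [257.6 234.2] [288.4 316.9]
0 -0.005 [257.6 237.9] [288.6 315.4]
0 -0.01 [257.6 241.9] [288.8 313.8]
0 -0.015 [257.6 246.1] [289.  312.2]
0 -0.02 [257.6 250.5] [289.2 310.6]
0.011 0.011 [257.7 208.3] [281.6 321.9]
0.011 0.005 [257.7 211.8] [281.8 320.1]
0.011 0 [257.7 214.9] [282.  318.6]
0.011 -0.005 [257.6 218.1] [282.1 317.1]
0.011 -0.01 [257.6 221.6] [282.3 315.5]
0.011 -0.015 [257.6 225.3] [282.4 313.9]
0.011 -0.02 [257.6 229.2] [282.6 312.3]
cam rel tcp [-0.06815644  0.009899    0.1627085 ] in tool 0.06886073104732332 0.0002581088859495605 -0.1627084958683131
```

View pics/w5.png

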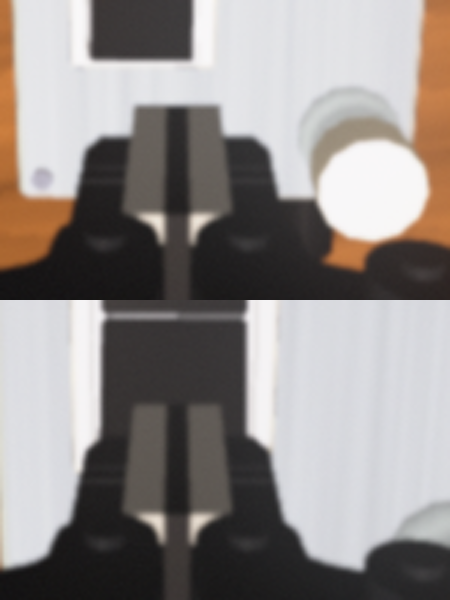

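The fingertip shows at wrist pixel (259,235). Combined with the side view, that puts it about 8 mm above the TCP, at z of roughly 0.069, so contact is imminent. I continue down with force checks.

```bash
for i in 1; do :; done; python3 -m jog '[[1,0,0,0.0015,0],[1,0,0,0,0],[1,0,0,0,0]]'; python3 -m jog '[[1,0,0,0.0015,0],[1,0,0,0,0],[1,0,0,0,0]]'; python3 -c "
from h import *
print(env.get_state()['tcp_pos'],env.get_state()['wrist_force'],env.get_state()['tau'],env.get_state()['finger_gap'])"
```

```text
clock: 6.3
tcp_pos: [0.5122, -0.3079, 0.0598]
orientation: [-0.0, 0.07, 0.998, 0.0]
wrist_force: [0.1, 0.2, -0.9]
finger_gap: -0.0001
grip_force: 0.0
clock: 6.55
tcp_pos: [0.5122, -0.3078, 0.0583]
orientation: [-0.0, 0.07, 0.998, 0.0]
wrist_force: [0.6, -0.1, -0.1]
finger_gap: 0.0002
grip_force: 0.0
[ 0.5122373  -0.30782116  0.0583338 ] [ 0.56420886 -0.08344349 -0.06146811] [-2.70934761e-03 -5.22173309e+01  2.69861555e+01 -1.38263448e-02
 -2.58833988e-04 -1.86374155e-05] 0.00016294782364322945
```

```bash
python3 -m jog '[[1,0,0,0.0015,0],[1,0,0,0,0],[1,0,0,0,0]]'|grep -E "tcp|wrist"; python3 -m jog '[[1,0,0,0.0015,0],[1,0,0,0,0],[1,0,0,0,0]]'|grep -E "tcp|wrist"
python3 - <<'E'
from h import *
import cv2
D=env.read_camera("side")
i=D["img"][300:355,245:325,::-1]; j=cv2.imread("pics/s3.png")
k=cv2.resize(cv2.convertScaleAbs(i,alpha=1.6,beta=30),(800,550),interpolation=2)
cv2.imwrite("pics/s6.png",cv2.resize(np.vstack([j,k]),(436,600)))
E
```

```text
tcp_pos: [0.5123, -0.3078, 0.0569]
wrist_force: [-0.2, 0.3, 0.7]
tcp_pos: [0.5123, -0.3078, 0.0553]
wrist_force: [0.3, 0.2, 1.0]
```

View pics/s6.png

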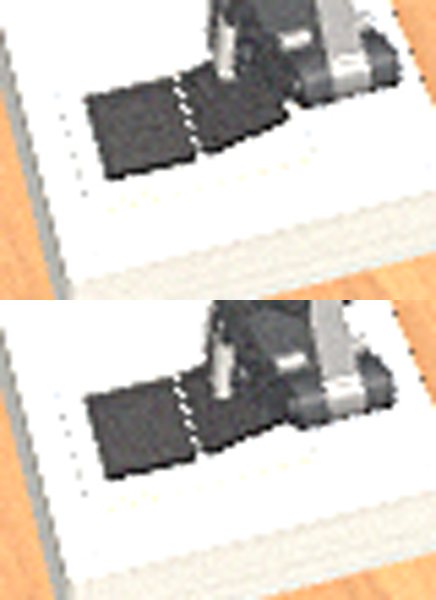

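```bash
python3 -m jog '[[1,0,0,0.0015,0],[1,0,0,0,0],[1,0,0,0,0]]'|grep -E "tcp|wrist"; python3 -m jog '[[1,0,0,0.0015,0],[1,0,0,0,0],[1,0,0,0,0]]'|grep -E "tcp|wrist"; python3 -m jog '[[1,0,0,0.0015,0],[1,0,0,0,0],[1,0,0,0,0]]'|grep -E "tcp|wrist"; python3 -m jog '[[1,0,0,0.0015,0],[1,0,0,0,0],[1,0,0,0,0]]'|grep -E "tcp|wrist"
```

```text
tcp_pos: [0.5122, -0.3079, 0.0539]
wrist_force: [-1.0, -0.4, 0.4]
tcp_pos: [0.5122, -0.3078, 0.0523]
wrist_force: [0.7, 0.5, -0.5]
tcp_pos: [0.5123, -0.3079, 0.0509]
wrist_force: [0.2, 0.3, -0.2]
tcp_pos: [0.5126, -0.308, 0.0496]
wrist_force: [-0.6, 0.2, 1.4]
```

```bash
python3 -m jog '[[1,0,0,0.0015,0],[1,0,0,0,0],[1,0,0,0,0]]'|grep -E "tcp|wrist"; python3 -m jog '[[1,0,0,0.0015,0],[1,0,0,0,0],[1,0,0,0,0]]'|grep -E "tcp|wrist"; python3 -m jog '[[1,0,0,0.0015,0],[1,0,0,0,0],[1,0,0,0,0]]'|grep -E "tcp|wrist"
```

```text
tcp_pos: [0.5126, -0.3081, 0.0481]
wrist_force: [0.9, 0.6, 1.8]
tcp_pos: [0.5124, -0.308, 0.0464]
wrist_force: [1.5, -0.7, 2.2]
tcp_pos: [0.5123, -0.3079, 0.0448]
wrist_force: [2.4, 0.1, 2.4]
```

Contact began at TCP z of about 0.050, so the real tip is about 20 mm above nominal, and about 2.4 N is now turning the rocker. I'll press on to the stop.

```bash
python3 -m jog '[[1,0,0,0.0015,0],[1,0,0,0,0],[1,0,0,0,0]]'|grep -E "tcp|wrist"; python3 -m jog '[[1,0,0,0.001,0],[1,0,0,0,0],[1,0,0,0,0]]'|grep -E "tcp|wrist"; python3 -m jog '[[1,0,0,0.001,0],[1,0,0,0,0],[1,0,0,0,0]]'|grep -E "tcp|wrist"
```

```text
tcp_pos: [0.5122, -0.3079, 0.0433]
wrist_force: [1.0, 0.0, 1.4]
tcp_pos: [0.5122, -0.3079, 0.0423]
wrist_force: [0.5, 0.1, 2.5]
tcp_pos: [0.5123, -0.3079, 0.0414]
wrist_force: [1.5, -0.1, 2.7]
```

```bash
python3 -m jog '[[1,0,0,0.001,0],[1,0,0,0,0],[1,0,0,0,0]]'|grep -E "tcp|wrist"; python3 -m jog '[[1,0,0,0.001,0],[1,0,0,0,0],[1,0,0,0,0]]'|grep -E "tcp|wrist"; python3 -m jog '[[1,0,0,0.001,0],[1,0,0,0,0],[1,0,0,0,0]]'|grep -E "tcp|wrist"
```

```text
tcp_pos: [0.5123, -0.3079, 0.0407]
wrist_force: [0.3, 0.4, 4.4]
tcp_pos: [0.5124, -0.308, 0.0407]
wrist_force: [-1.6, 1.1, 10.2]
tcp_pos: [0.5124, -0.308, 0.0406]
wrist_force: [-3.7, 3.2, 16.8]
```

A hard stop at TCP 0.0406 means the rocker is fully over, with the face at 60 mm and the tip at TCP + 19.4 mm. I'll lift off and check the rocker numerically.

```bash
python3 -m jog '[[1,0,0,-0.02,0],[1,0,0,-0.035,0],[1,0,0,-0.035,0],[1,0,0,-0.035,0],[1,0,0.04,0,0]]'
python3 -m jog '[[1,0,0.041,0,0],[1,0,0.041,0,0],[1,0,0.041,0,0],[1,0,0.041,0,0],[1,0,0.041,0,0]]'
python3 - <<'E'
from h import *
import cv2
D=env.read_camera("side");W=env.read_camera("wrist")
k=cv2.resize(D["img"][300:355,245:325,::-1],(480,330),interpolation=2)
cv2.imwrite("pics/s7.png",k)
E
```

```text
clock: 10.77
tcp_pos: [0.5208, -0.2757, 0.1703]
orientation: [0.005, 0.073, 0.997, -0.004]
wrist_force: [2.2, -0.1, 1.1]
finger_gap: 0.0002
grip_force: 0.0
clock: 11.18
tcp_pos: [0.5455, -0.0634, 0.1628]
orientation: [-0.001, 0.07, 0.998, 0.0]
wrist_force: [-0.3, 0.1, 0.5]
finger_gap: 0.0001
grip_force: 0.0
```

View pics/s7.png

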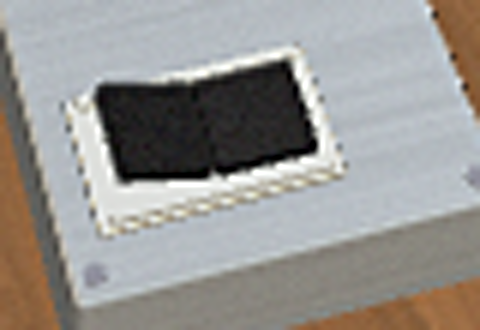

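The side view shows the rocker fully over: the far half is parallel with the frame and the near half is raised. Now on to the fan.

```bash
python3 -m jog '[[1,0,0.041,0,2.3],[1,0,0.041,0,0],[1,0,0.041,0,0],[1,0,0.041,0,0],[1,0,0.041,0,0]]'|grep tcp
python3 -m jog '[[1,0.01,0.038,0,0],[1,0.01,0.038,0,0],[1,0.01,0.038,0,0],[1,0.01,0.03,0,0],[1,0,0,0,0]]'|grep tcp
python3 -m jog '[[1,0,0,0,0],[1,0,0,0,0],[1,0,0,0,0]]'
```

```text
tcp_pos: [0.5811, 0.1375, 0.1628]
tcp_pos: [0.5663, 0.2901, 0.1623]
clock: 12.37
tcp_pos: [0.5681, 0.2838, 0.1631]
orientation: [-0.0, 0.091, 0.996, -0.0]
wrist_force: [1.2, -0.0, 0.8]
finger_gap: -0.0001
grip_force: 0.0
```

```bash
python3 -m jog '[[1,0.017,0.021,0,0],[1,0.017,0.021,0,0],[1,0,0,0.03,0],[1,0,0,0.03,0],[1,0,0,0.03,0]]'|grep tcp
python3 -m jog '[[1,0,0,0.015,0],[1,0,0,0,0],[1,0,0,0,0],[1,0,0,0,0]]'
```

```text
tcp_pos: [0.5429, 0.3318, 0.0735]
clock: 13.12
tcp_pos: [0.5434, 0.3323, 0.06]
orientation: [0.001, 0.091, 0.996, 0.001]
wrist_force: [-0.0, -1.0, -0.1]
finger_gap: -0.0001
grip_force: 0.0
```

```bash
python3 -m jog '[[1,0,0,0.009,0],[1,0,0,0.007,0],[1,0,0,0,0],[1,0,0,0,0]]'|grep -E "tcp|wrist"; python3 -m jog '[[1,0,0,0.002,0],[1,0,0,0.002,0],[1,0,0,0,0],[1,0,0,0,0]]'|grep -E "tcp|wrist"; python3 -m jog '[[1,0,0,0.002,0],[1,0,0,0.002,0],[1,0,0,0,0],[1,0,0,0,0]]'|grep -E "tcp|wrist"; python3 -m jog '[[1,0,0,0.0015,0],[1,0,0,0,0],[1,0,0,0,0]]'|grep -E "tcp|wrist"
```

```text
tcp_pos: [0.5417, 0.3327, 0.0422]
wrist_force: [-0.5, -0.1, -0.2]
tcp_pos: [0.5423, 0.3331, 0.0387]
wrist_force: [0.6, -0.2, 0.8]
tcp_pos: [0.5422, 0.333, 0.0344]
wrist_force: [0.5, 0.0, 0.9]
tcp_pos: [0.5422, 0.333, 0.0329]
wrist_force: [-0.4, 0.9, 1.2]
```

```bash
python3 -m jog '[[1,0,0,0.001,0],[1,0,0,0,0],[1,0,0,0,0]]'|grep -E "tcp|wrist"; python3 -m jog '[[1,0,0,0.001,0],[1,0,0,0,0],[1,0,0,0,0]]'|grep -E "tcp|wrist"; python3 -m jog '[[1,0,0,0.001,0],[1,0,0,0,0],[1,0,0,0,0]]'|grep -E "tcp|wrist"
```

```text
tcp_pos: [0.5422, 0.333, 0.0327]
wrist_force: [-0.7, 0.4, 4.8]
tcp_pos: [0.5422, 0.333, 0.0326]
wrist_force: [-3.0, -0.4, 10.0]
tcp_pos: [0.5422, 0.333, 0.0325]
wrist_force: [-4.0, -1.7, 15.4]
```

The stop at TCP 0.0326 is exactly where predicted for fully in (52 mm). I'll lift and go to the compressor.

```bash
python3 -m jog '[[1,0,0,-0.02,0],[1,0,0,-0.035,0],[1,0,0,-0.035,0],[1,0,0,-0.035,3],[1,-0.003,-0.038,0,0]]'|grep tcp
python3 -m jog '[[1,-0.003,-0.038,0,0],[1,-0.003,-0.038,0,0],[1,-0.003,-0.038,0,0],[1,-0.003,-0.038,0,0],[1,-0.003,-0.038,0,0]]'|grep tcp
python3 -m jog '[[1,-0.003,-0.038,0,0],[1,-0.003,-0.038,0,0],[1,-0.003,-0.038,0,0],[1,0,0,0,0],[1,0,0,0,0]]'|grep tcp
python3 -m jog '[[1,0,0,0,0],[1,0,0,0,0]]'
```

```text
tcp_pos: [0.5417, 0.3012, 0.1633]
tcp_pos: [0.5059, 0.1052, 0.1546]
tcp_pos: [0.4889, -0.008, 0.1547]
clock: 16.53
tcp_pos: [0.4894, -0.0052, 0.1548]
orientation: [-0.0, 0.115, 0.993, 0.0]
wrist_force: [-0.7, -0.2, 0.5]
finger_gap: 0.0003
grip_force: 0.0
```

```bash
python3 -m jog '[[1,0,-0.007,0.02,0],[1,0,0,0.03,0],[1,0,0,0.03,0],[1,0,0,0.01,0],[1,0,0,0,0]]'|grep tcp
python3 -m jog '[[1,0,0,0,0],[1,0,0,0.008,0],[1,0,0,0,0],[1,0,0,0,0]]'|grep -E "tcp|wrist"
```

```text
tcp_pos: [0.4854, -0.0112, 0.0624]
tcp_pos: [0.4886, -0.0129, 0.0577]
wrist_force: [0.4, -0.2, 0.4]
```

```bash
python3 -m jog '[[1,0,0,0.004,0],[1,0,0,0.003,0],[1,0,0,0,0],[1,0,0,0,0]]'|grep -E "tcp|wrist"; python3 -m jog '[[1,0,0,0.002,0],[1,0,0,0.002,0],[1,0,0,0,0],[1,0,0,0,0]]'|grep -E "tcp|wrist"; python3 -m jog '[[1,0,0,0.002,0],[1,0,0,0.002,0],[1,0,0,0,0],[1,0,0,0,0]]'|grep -E "tcp|wrist"; python3 -m jog '[[1,0,0,0.001,0],[1,0,0,0,0],[1,0,0,0,0]]'|grep -E "tcp|wrist"; python3 -m jog '[[1,0,0,0.001,0],[1,0,0,0,0],[1,0,0,0,0]]'|grep -E "tcp|wrist"
```

```text
tcp_pos: [0.4878, -0.013, 0.05]
wrist_force: [-1.2, -0.2, 0.6]
tcp_pos: [0.4878, -0.013, 0.0458]
wrist_force: [-0.6, 1.1, 0.7]
tcp_pos: [0.4879, -0.013, 0.0426]
wrist_force: [-2.8, 0.4, 8.2]
tcp_pos: [0.488, -0.013, 0.0424]
wrist_force: [-5.3, 0.4, 15.6]
tcp_pos: [0.488, -0.013, 0.0422]
wrist_force: [-7.0, 0.1, 22.1]
```

```bash
python3 -m jog '[[1,0,0,-0.02,0],[1,0,0,-0.035,0],[1,0,0,-0.035,0],[1,0,0,-0.035,0],[1,0.02,0,-0.03,0]]'|grep tcp
python3 -m jog '[[1,0.03,0,0,0],[1,0,0,0,0],[1,0,0,0,0],[1,0,0,0,0],[1,0,0,0,0]]'
python3 - <<'E'
from h import *
import cv2
for n in("scene","side"):
    d=np.abs(env.read_camera(n)["img"][:,:,::-1].astype(int)-cv2.imread(f"pics/{n}0.png")).max(2)
    m=cv2.morphologyEx((d>50).astype(np.uint8),cv2.MORPH_CLOSE,np.ones((3,3)))
    k,_,st,_=cv2.connectedComponentsWithStats(m)
    print(n,[r.tolist() for r in st[1:] if r[4]>5])
E
```

```text
tcp_pos: [0.4715, -0.0092, 0.1971]
clock: 19.62
tcp_pos: [0.4398, -0.0016, 0.1944]
orientation: [-0.0, 0.116, 0.993, 0.0]
wrist_force: [0.2, -0.4, 0.0]
finger_gap: 0.0005
grip_force: 0.0
scene [[40, 0, 6, 7, 29], [180, 0, 17, 10, 75], [188, 0, 42, 39, 343], [119, 2, 54, 60, 838], [57, 5, 30, 24, 370], [103, 14, 40, 36, 799], [188, 24, 51, 106, 2756], [182, 37, 3, 3, 6], [56, 48, 20, 17, 120], [79, 49, 30, 10, 110], [46, 54, 31, 37, 383], [90, 58, 20, 7, 57], [90, 67, 5, 4, 7], [86, 70, 24, 20, 264], [227, 166, 14, 6, 30], [155, 246, 10, 12, 30], [167, 257, 11, 12, 41]]
side [[0, 0, 37, 46, 942], [9, 0, 4, 2, 8], [130, 0, 67, 148, 4930], [144, 61, 6, 4, 9], [205, 191, 19, 8, 53], [260, 307, 39, 27, 202]]
```

Run:
```python
from h import *
import cv2
d=np.abs(env.read_camera("scene")["img"][:,:,::-1].astype(int)-cv2.imread("pics/scene0.png")).max(2)
for n,(u,v) in dict(wide=(313,107),A=(303,115),B=(296,121),drain=(250,161),start=(234,173),jar=(197,252),bottle=(283,156),cup=(223,223),tape=(290,110)).items():
    r=d[v-6:v+7,u-6:u+7]; print(n,r.max(),(r>20).sum())
```

```text
wide 54 50
A 48 8
B 4 0
drain 6 0
start 101 40
jar 4 0
bottle 5 0
cup 5 0
tape 5 0
```

```bash
python3 -c "
from workcell import env
print(env.hand_in())"
```

```text
the job is handed in; nothing more can be done
None
```

I pressed the mains rocker, the wide fan key and the large compressor button fully to their stops, in that order. Before hand-in the gripper was clear, and images showed the jar, bottle, cup, tape, right-hand narrow key and small button unmoved; the few changed pixels near the middle key are most likely the wide key beside it.

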